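# Move the laundry products into the new rack, keeping their order

## Task

Move the four laundry containers from the white wire rack into the empty wooden rack, one upright in each compartment, keeping their order as counted from the tall end: the one that starts next to the wire rack's high hoop goes next to the wooden rack's high end board, and so on down the row. Set them down rather than drop them, knock none over, and leave the brush, dosing cup and peg basket where they are.

Things in the scene. Friction and masses are not known exactly. Their poses are not given: they have to be found in the camera images.
- jar: wide round white jar with aluminium lid, body 58 mm across, lid 60 mm across over the top 21 mm, 85 mm high, about 0.3 kg; origin: centre of its underside, z up. Grip the lid
- bottle: small round white bottle with narrow shoulders: body 46 mm across up to 62 mm, tapering to a neck, then a round grey cap 32 mm across between 85 and 115 mm above its underside; 115 mm high in all, about 0.16 kg; origin: centre of its underside, z up. Grip the cap
- canister: square white canister, 52 x 52 mm (x, y), body 88 mm high with a round grey lid 38 mm across and 7 mm high on top; about 0.26 kg; origin: centre of its underside, z up. It starts square to the wire rack within 0.15 rad
- pack: plain upright cardboard pack with a pale paper band, 40 mm (x) by 62 mm (y), 100 mm high, about 0.22 kg; rigid; origin: centre of its underside, z up. It starts with its x along the wire rack's x within 0.15 rad
- wire_rack: the old rack: low white wire rack, 94 x 354 mm, fixed to the counter; rails 33 mm high all round, and at its +y end a hoop 79 mm high. Four places in a row along its y at y = -129, -43, 43, 129 mm, one saucer in each. Origin: centre of its underside
- wood_rack: the new rack: brown wooden tray, 92 x 352 mm (362 mm with the end board), fixed to the counter; walls 32 mm high, and at its -y end a board 75 mm high and 8 mm thick. Four compartments 82 x 82 mm in a row along its y, centred at y = -129, -43, 43, 129 mm and x = 0, separated by 4 mm dividers 32 mm high; floor 5 mm above its origin. Origin: centre of its underside. Empty at the start
- saucer_jar: plain grey square plastic drip saucer, 78 x 78 mm, lip 10 mm high, floor 4 mm thick; fixed in the wire rack, does not move; the jar stands on it at the start, so it marks that container's starting place. Origin: centre of its underside
- saucer_bottle: plain grey square plastic drip saucer, 78 x 78 mm, lip 10 mm high, floor 4 mm thick; fixed in the wire rack, does not move; the bottle stands on it at the start, so it marks that container's starting place. Origin: centre of its underside
- saucer_canister: plain grey square plastic drip saucer, 78 x 78 mm, lip 10 mm high, floor 4 mm thick; fixed in the wire rack, does not move; the canister stands on it at the start, so it marks that container's starting place. Origin: centre of its underside
- saucer_pack: plain grey square plastic drip saucer, 78 x 78 mm, lip 10 mm high, floor 4 mm thick; fixed in the wire rack, does not move; the pack stands on it at the start, so it marks that container's starting place. Origin: centre of its underside
- brush: bystander: wooden scrubbing brush, 45 x 130 mm, 38 mm high, lying bristles down, loose, beyond the racks
- dosing_cup: bystander: white dosing cup, 64 mm across the rim, 55 mm high, loose, beyond the racks
- peg_basket: bystander: white open basket of clothes pegs, 110 x 150 x 50 mm, loose, beyond the racks
Not all that is in view belongs to the job. Leave any blue look-alike of the jar alone.

How it is judged:
By the outcome, as a careful person would: the job done as asked, in the order asked, and still so for the second after the job is handed in, with the robot touching nothing.
It also fails if it takes over 112 s, if anything falls off the work surface, if the arm or the gripper's body presses on something with over 40 N, if the wrist force passes 120 N, or if a joint passes its speed limit or range.

## Robot

A 6-joint arm with a two-finger parallel gripper is mounted at the origin on the work surface. World frame = base frame: x ahead of the robot, y to its left, z up, the work surface at z = 0. Lengths are in mm, angles in degrees, forces in N, time in s.
With the tool pointing down it reaches from about 275 to 850 mm from the base axis. Payload 5.2 kg.
Tool frame: the origin (TCP) lies at the very end of the fingers, on their centre line; the grasp point (between the pads) lies 19 mm behind it (arm.grip_point_offset is the z of the grasp point in the tool frame, in mm); z points along the fingers, y is the line along which they close (so a half turn about z gives the same grasp; the last joint's range is limited). The gripper opens to 85 mm and grips with 20 to 120 N. Pads are 22 mm wide; open, the fingers measure 114 mm over their backs; the gripper's body (76 mm by 85 mm) begins 54 mm behind the grasp point. The pads swing forward as they close: fully open they stand 13 mm farther back than shut.
Start: joints at [58.339, 14.817, 87.949, -0, 77.235, -11.62], TCP at [188.469, 516.705, 231.31] pointing down, gripper open.
Joint ranges: [-179.93, 179.93], [-52.35, 119.4], [10.71, 147.94], [-69.91, 249.91], [12.55, 155.21], [-178.61, 178.61]. Speed limits (degrees/s): [147.25, 147.25, 180, 180, 180, 180].

## Interface

Orientations are given as a 3x3 rotation matrix whose columns are the frame's x, y, z axes.
In Python, from station import arm gives the robot as it stands. The module is installed in compiled form; this text tells all that it offers.
- The arm moves only by the tool apply_moves, never from a script. Its argument "targets" is one flat list of numbers, 7 for each row, row after row: the shift along the world's x, y, z scaled (see below), then the turn, a rotation vector about the world's x, y, z scaled (see below), then the opening, from -1 (shut) to 1 (fully open). In form: [tx, ty, tz, rx, ry, rz, gripper, tx, ty, tz, rx, ry, rz, gripper, ...]. A call has exactly 8 rows; each row is the pose to reach, as a shift and turn from the pose commanded when the call began; what a row does not reach only later rows make up. The controller multiplies each number of a shift by 1000 mm and each number of a turn by 2 rad. A row lasts 1/12 s, in which the tool goes at most 41.7 mm and 7.16 degrees, less where a joint would pass 70% of its speed; a pose out of reach is approached as far as the arm can. A call with a number of a shift or a turn outside -1 to 1 is refused whole. A call with a gripper value outside its range is refused whole. The fingers move at their own pace and stop on an object; "force" is the grip in N (left out, the last holds). Time passes only in rows, so rows that repeat a pose let the fingers close, or fill a call up. It gives the time, the measured TCP pose, the force, the opening and the grip force at its end, in the units of the state.
- arm.observe(): the state, without advancing time (a new reading comes with each control period).
- arm.capture(name): name is "scene" or "top" or "wrist"; returns a dict with "color" (420x560x3 uint8, red, green, blue), "mtx" (3x3 intrinsics, pixels), "world_from_camera" (4x4, takes a point from camera to world coordinates); the wrist camera has in their place "mount" (4x4, takes a point from camera to tool coordinates, whose origin is the TCP and whose axes are the flange's). Camera axes: x right, y down, z forward; pixel columns grow to the right and rows downward; lengths in mm; the calibration is good to about 2 mm. A picture is of the moment at which its call begins: read the wrist's pose just before it. There is no depth.
- arm.close_job(): hands the job in; it is judged then, once.
Trained networks look in the newest picture that a camera, given by its name, has taken for a name from the list of things; names that differ only in an ending like _2 or _b are one class to them, and where a whole thing is asked for, a point or a joint stands for the part that bears it (a point fixed in the world has none). Each returns a list of dicts, best first, with "conf" (0 to 1); they miss things now and then, are a little off and sometimes report something else, mostly with a low value. They report only what shows in the picture. A call takes as long as a camera call. They do not tell look-alikes from the thing itself.
- arm.trace(camera, query): "pixels" (420x560 bool, what is visible of it) and "location" ([column, row] in pixels, amid what is visible of it).
The state is a dict: "time": time; "joint_positions": joint angles; "dq": joint speeds; "effort": joint torques, N m; "tcp_pos": TCP position; "tool_rot": TCP orientation; "ft_force": force on the tool from outside, world axes, zero at the start; "ft_torque": the same for the moment, N m; "gripper_width": opening from 0.0 (shut) to 1.0 (fully open); "grasp_force": force on a finger pad.
Only numpy, scipy, OpenCV 4.12 (cv2) and the standard library are available. Lean on these libraries where they do the work, as an engineer would, in place of code of your own. Each camera call takes 0.05 s, during which the arm holds its last target. There are 200 camera calls.

## Working session

There is one attempt and no reset: what is moved stays moved. The work goes in short steps, Python scripts to look and compute and a tool call to move; the robot and the scene stay as the last step left them, time stands still between calls to the robot, and variables do not carry over. Pictures are saved under pics/ and viewed, at most 14 in all, crops included, and the job is handed in when it is done.

Besides the shell and the picture viewer there is one more tool, called after "Emit:" by a JSON object that holds its "op" and its "data", one argument or row to a line. apply_moves: Moves the arm, as the interface text tells. Its arguments: {"type":"object","properties":{"targets":{"type":"array","items":{"type":"number","minimum":-1,"maximum":1}},"force":{"type":"number"}},"required":["targets"]}

```bash
mkdir -p pics; python3 - <<'E'
from station import arm
import cv2,numpy as np,pickle
D={}
names=["jar","bottle","canister","pack","wire_rack","wood_rack","saucer_jar","brush","dosing_cup","peg_basket"]
for c in ["scene","top"]:
    p=arm.capture(c);D[c]=p
    cv2.imwrite(f"pics/{c}0.png",p["color"][:,:,::-1])
    for n in names:
        try:
            r=arm.trace(c,n)
            D[c,n]=r
            print(c,n,[(round(q["conf"],2),[int(v) for v in q["location"]],int(q["pixels"].sum())) for q in r[:5]])
        except Exception as e: print(n,e)
    print(np.round(p["mtx"],1).tolist(),np.round(p["world_from_camera"],3).tolist())
pickle.dump(D,open("d0.pkl","wb"))
s=arm.observe();print(s["time"],s["tcp_pos"],s["tool_rot"],arm.grip_point_offset)
E
```

```text
scene jar [(0.89, [117, 244], 1057), (0.58, [181, 200], 881), (0.48, [246, 186], 607)]
scene bottle [(0.8, [248, 187], 683)]
scene canister [(0.87, [141, 201], 928)]
scene pack [(0.85, [212, 190], 999)]
scene wire_rack [(0.66, [199, 214], 2162)]
scene wood_rack [(0.94, [367, 201], 4681)]
scene saucer_jar [(0.6, [171, 211], 180), (0.55, [212, 191], 1023)]
scene brush [(0.75, [178, 262], 1370)]
scene dosing_cup [(0.7, [364, 241], 690)]
scene peg_basket [(0.91, [274, 271], 3585)]
[[538.5, 0.0, 278.4], [0.0, 538.5, 210.2], [0.0, 0.0, 1.0]] [[0.061, 0.694, -0.717, 1568.457], [0.998, -0.038, 0.048, -87.81], [0.006, -0.719, -0.695, 970.194], [0.0, 0.0, 0.0, 1.0]]
top jar [(0.72, [386, 176], 1107), (0.68, [397, 248], 839), (0.66, [357, 262], 602), (0.63, [451, 181], 889)]
top bottle [(0.68, [384, 240], 268), (0.57, [321, 260], 334)]
top canister [(0.75, [434, 236], 900)]
top pack [(0.82, [361, 253], 725), (0.4, [431, 234], 876)]
top wire_rack [(0.76, [370, 236], 1704)]
top wood_rack [(0.9, [186, 248], 6152), (0.27, [421, 252], 394)]
top saucer_jar [(0.63, [383, 239], 271)]
top brush [(0.56, [385, 175], 1054)]
top dosing_cup [(0.8, [202, 183], 599)]
top peg_basket [(0.82, [291, 151], 3109)]
[[390.9, 0.0, 278.9], [0.0, 390.9, 213.4], [0.0, 0.0, 1.0]] [[-0.019, -0.981, 0.191, 467.896], [-1.0, 0.022, 0.017, -15.666], [-0.021, -0.191, -0.981, 939.155], [0.0, 0.0, 0.0, 1.0]]
1.1 [188.46661604 516.70899212 231.32439952] [[-9.39442682e-01  3.42706064e-01 -6.57338179e-06]
 [ 3.42706064e-01  9.39442682e-01  2.19235575e-05]
 [ 1.36886515e-05  1.83431879e-05 -1.00000000e+00]] -18.700000000000003
```

View pics/scene0.png

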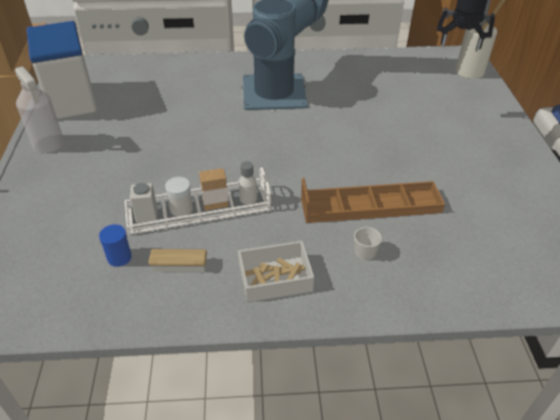

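View pics/top0.png

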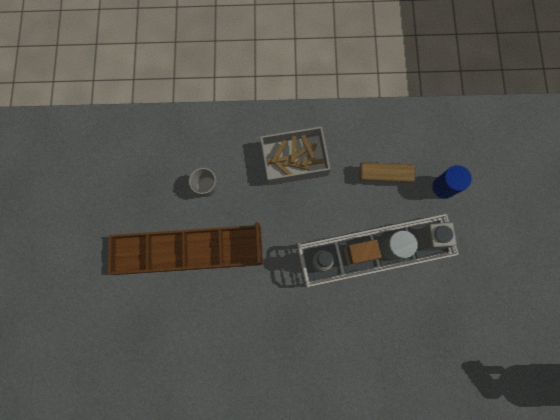

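The scene view shows the wire rack (hoop at its right end, 267,188), with bottle (248,187), pack (212,190), white jar (180,197) and canister (143,203) counted from the hoop. Wooden rack's high board is at its left end (305,195).

There are two jar candidates: the white jar with aluminium lid in the rack (scene 180,197 / top 403,245) and the blue can (117,245 / 452,182). The white one fits the description.

```bash
cat > fit.py <<'E'
import cv2,numpy as np,pickle
from scipy.optimize import minimize
def proj(P,c):
    T=np.linalg.inv(np.array(c["world_from_camera"],float)); q=P@T[:3,:3].T+T[:3,3]
    q=q@np.array(c["mtx"]).T; return q[:,:2]/q[:,2:]
def ray(px,c,z):
    T=np.array(c["world_from_camera"],float); d=T[:3,:3]@np.linalg.solve(np.array(c["mtx"]),[px[0],px[1],1.]); o=T[:3,3]
    return o+d*(z-o[2])/d[2]
def box(a,b,z0,z1,y0=0): return np.array([[i*a/2,y0+j*b/2,z] for i in(-1,1) for j in(-1,1) for z in(z0,z1)],float)
def cyl(d,z0,z1): t=np.linspace(0,2*np.pi,33)[:-1]; return np.array([[d/2*np.cos(u),d/2*np.sin(u),z] for u in t for z in(z0,z1)])
M={"jar":[cyl(58,0,64),cyl(60,64,85)],"bottle":[cyl(46,0,62),np.r_[cyl(46,62,62),cyl(32,85,85)],cyl(32,85,115)],
"canister":[box(52,52,0,88),cyl(38,88,95)],"pack":[box(40,62,0,100)],
"wood_rack":[box(92,352,0,32),box(92,8,0,75,-180)],"wire_rack":[box(94,354,0,33),np.array([[x,177,z] for x in(-47,47) for z in(0,79)],float)]}
def place(P,p,z0):
    c,s=np.cos(p[2]),np.sin(p[2]); return P@np.array([[c,-s,0],[s,c,0],[0,0,1]]).T+[p[0],p[1],z0]
S=4
def render(n,p,z0,c):
    m=np.zeros((420*S,560*S),np.uint8)
    for P in M[n]: cv2.fillConvexPoly(m,cv2.convexHull(np.round(proj(place(P,p,z0),c)*S+S/2).astype(np.int32)),1)
    return m
def hull(m):
    q=cv2.findNonZero(m.astype(np.uint8)); o=np.zeros(m.shape,np.uint8); cv2.fillConvexPoly(o,cv2.convexHull(q),1); return o
def fit(n,views,p0,z0,fixyaw=None):
    up=[cv2.resize(m.astype(np.uint8),None,fx=S,fy=S,interpolation=cv2.INTER_LINEAR) for m,_ in views]
    full=lambda v:[v[0],v[1],fixyaw if fixyaw is not None else v[2]/200]
    def f(v):
        r=0
        for u,(_,c) in zip(up,views):
            k=render(n,full(v),z0,c); r-=(u&k).sum()/max(1,(u|k).sum())
        return r/len(views)
    x0=np.array([p0[0],p0[1],p0[2]*200]); 
    if fixyaw is not None:x0=x0[:2]
    best=minimize(f,x0,method="Nelder-Mead",options=dict(initial_simplex=np.vstack([x0]+[x0+15*e for e in np.eye(len(x0))]),xatol=.1,fatol=1e-4))
    return full(best.x),-best.fun
E
python3 - <<'E'
from fit import *
D=pickle.load(open("d0.pkl","rb"))
def pick(c,n,at): return min(D[c,n],key=lambda r:np.hypot(r["location"][0]-at[0],r["location"][1]-at[1]))["pixels"]
A={"jar":((181,200),(397,248)),"bottle":((248,187),(321,260)),"canister":((141,201),(434,236)),"pack":((212,190),(361,253)),"wood_rack":((367,201),(186,248)),"wire_rack":((199,214),(370,236))}
R={}
for n in ["wood_rack","wire_rack","jar","bottle","canister","pack"]:
    T=D["top"]; z0=0 if "rack" in n else 8
    g=ray(A[n][1],T,60 if z0 else 20); yaw=R["wire_rack"][2] if z0 else (0.0 if n=="wood_rack" else 0.1)
    for who in (["top"],["scene"],["scene","top"]):
        v=[(hull(pick(c,n,A[n][0 if c=="scene" else 1])) if n=="wire_rack" else pick(c,n,A[n][0 if c=="scene" else 1]),D[c]) for c in who]
        p,q=fit(n,v,[g[0],g[1],yaw],z0); print(n,who,np.round(p,3),round(q,3))
    R[n]=p
pickle.dump(R,open("r0.pkl","wb"))
outs=[]
for c,(x,y,w,h) in (("top",(100,190,380,120)),("scene",(100,150,360,110))):
    k=cv2.resize(D[c]["color"][:,:,::-1],None,fx=S,fy=S,interpolation=cv2.INTER_CUBIC)
    k=np.clip(k*(1.8 if c=="top" else 1),0,255).astype(np.uint8).copy()
    for n,p in R.items():
        cs,_=cv2.findContours(render(n,p,0 if "rack" in n else 8,D[c]),cv2.RETR_EXTERNAL,cv2.CHAIN_APPROX_NONE)
        cv2.drawContours(k,cs,-1,(0,255,0),1)
    k=k[y*S:(y+h)*S,x*S:(x+w)*S]; outs.append(cv2.resize(k,(800,int(800*h/w)),interpolation=cv2.INTER_AREA))
cv2.imwrite("pics/fit0.png",np.vstack(outs))
E
```

```text
wood_rack ['top'] [5.65056e+02 2.28764e+02 4.70000e-02] 0.975
wood_rack ['scene'] [5.63765e+02 2.25279e+02 4.80000e-02] 0.966
wood_rack ['scene', 'top'] [5.64671e+02 2.26472e+02 4.70000e-02] 0.966
wire_rack ['top'] [ 5.55167e+02 -2.24031e+02  1.92000e-01] 0.92
wire_rack ['scene'] [ 5.53119e+02 -2.24404e+02  2.20000e-01] 0.852
wire_rack ['scene', 'top'] [ 5.54272e+02 -2.23958e+02  1.91000e-01] 0.886
jar ['top'] [ 5.59237e+02 -2.65971e+02  2.17000e-01] 0.96
jar ['scene'] [ 5.57831e+02 -2.69749e+02  2.68000e-01] 0.942
jar ['scene', 'top'] [ 5.59022e+02 -2.67935e+02  2.31000e-01] 0.93
bottle ['top'] [ 5.28729e+02 -9.38170e+01  1.98000e-01] 0.848
bottle ['scene'] [ 5.27734e+02 -9.84640e+01  2.17000e-01] 0.951
bottle ['scene', 'top'] [ 5.29503e+02 -9.78400e+01  2.25000e-01] 0.882
canister ['top'] [ 5.78394e+02 -3.50910e+02  1.04000e-01] 0.917
canister ['scene'] [ 5.74795e+02 -3.55879e+02  1.38000e-01] 0.935
canister ['scene', 'top'] [ 5.78796e+02 -3.54380e+02  1.17000e-01] 0.904
pack ['top'] [ 5.44510e+02 -1.80009e+02  2.02000e-01] 0.95
pack ['scene'] [ 5.41466e+02 -1.83999e+02  1.71000e-01] 0.945
pack ['scene', 'top'] [ 5.45215e+02 -1.82136e+02  1.98000e-01] 0.922
```

View pics/fit0.png

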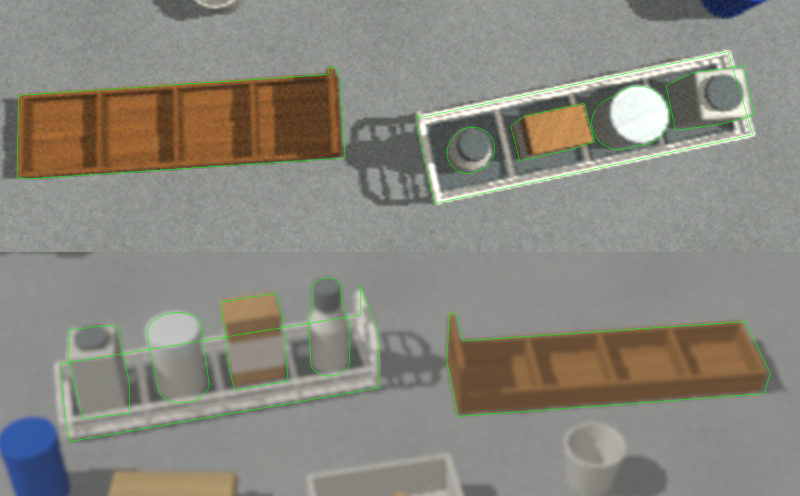

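The overlay fits well: white jar at (559,-267), bottle (529,-97), pack (545,-181), canister (578,-353). The blue can lies outside the wire rack, so it is not the jar. Moving above the bottle.

Emit:
{"op": "apply_moves", "data": {
  "targets": [0.14, -0.28, 0, 0, 0, -0.24, 1, 0.14, -0.28, 0, 0, 0, -0.24, 1, 0.14, -0.28, 0, 0, 0, -0.24, 1, 0.14, -0.28, 0, 0, 0, -0.24, 1, 0.14, -0.28, 0, 0, 0, -0.24, 1, 0.14, -0.28, 0, 0, 0, -0.24, 1, 0.14, -0.28, 0, 0, 0, -0.24, 1, 0.14, -0.28, 0, 0, 0, -0.24, 1],
  "force": 40
}}

```text
time: 1.77
tcp_pos: [329.7, 233.5, 231.6]
tool_rot: [[-0.674, 0.739, 0.001], [0.739, 0.674, -0.001], [-0.002, 0.0, -1.0]]
ft_force: [1.0, 0.2, 0.5]
gripper_width: 1.002
grasp_force: 0.0
```

Emit:
{"op": "apply_moves", "data": {
  "targets": [0.16, -0.27, -0.02, 0, 0, -0.24, 1, 0.16, -0.27, -0.02, 0, 0, -0.24, 1, 0.16, -0.27, -0.02, 0, 0, -0.24, 1, 0.16, -0.27, -0.02, 0, 0, -0.24, 1, 0.16, -0.27, -0.02, 0, 0, -0.24, 1, 0.16, -0.27, -0.02, 0, 0, -0.24, 1, 0.16, -0.27, -0.02, 0, 0, -0.24, 1, 0.16, -0.27, -0.02, 0, 0, -0.24, 1]
}}

```text
time: 2.43
tcp_pos: [490.4, -37.4, 211.2]
tool_rot: [[-0.256, 0.967, 0.001], [0.967, 0.256, -0.002], [-0.002, 0.001, -1.0]]
ft_force: [-0.2, -1.1, 0.4]
gripper_width: 1.001
grasp_force: 0.0
```

Emit:
{"op": "apply_moves", "data": {
  "targets": [0.02, -0.03, -0.01, 0, 0, -0.015, 1, 0.04, -0.064, -0.011, 0, 0, -0.035, 1, 0.04, -0.064, -0.011, 0, 0, -0.035, 1, 0.04, -0.064, -0.011, 0, 0, -0.035, 1, 0.04, -0.064, -0.011, 0, 0, -0.035, 1, 0.04, -0.064, -0.011, 0, 0, -0.035, 1, 0.04, -0.064, -0.011, 0, 0, -0.035, 1, 0.04, -0.064, -0.011, 0, 0, -0.035, 1]
}}

```text
time: 3.1
tcp_pos: [528.2, -96.2, 200.8]
tool_rot: [[-0.191, 0.982, 0.001], [0.982, 0.191, -0.0], [-0.0, 0.001, -1.0]]
ft_force: [-0.0, -0.3, 0.1]
gripper_width: 1.001
grasp_force: 0.0
```

```bash
cat > look.py <<'E'
from station import arm
from fit import *
import sys
def wrist(name,qs):
    s=arm.observe(); p=arm.capture("wrist")
    B=np.eye(4); B[:3,:3]=s["tool_rot"]; B[:3,3]=s["tcp_pos"]
    c=dict(color=p["color"],mtx=p["mtx"],world_from_camera=B@np.array(p["mount"]))
    cv2.imwrite(f"pics/{name}.png",p["color"][:,:,::-1])
    print("t",round(s["time"],2),np.round(s["tcp_pos"],1),"cam",np.round(c["world_from_camera"][:3,3]))
    return c,{q:arm.trace("wrist",q) for q in qs}
E
python3 - <<'E'
from look import *
c,r=wrist("w1",["bottle"])
for q in r["bottle"]:
    print(q["conf"],q["location"],q["pixels"].sum(),fit("bottle",[(q["pixels"],c)],[529,-97,0],6,fixyaw=0))
pickle.dump((c,r),open("w1.pkl","wb"))
E
```

```text
t 3.1 [528.2 -96.2 200.8] cam [512. -14. 344.]
0.77 [281.3, 208.1] 2659 ([np.float64(530.8046065699309), np.float64(-98.77720312494785), 0], np.float64(0.9647580111001987))
```

View pics/w1.png

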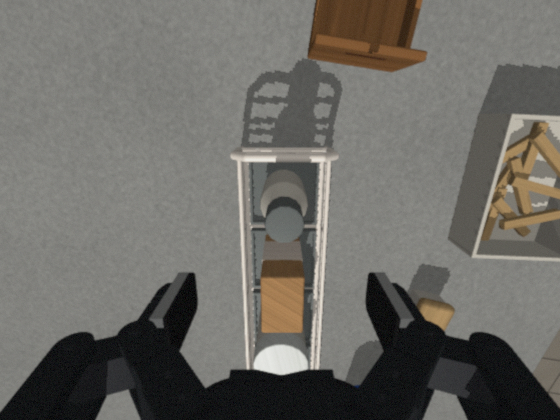

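The wrist view shows the bottle (283,212), with pack and jar behind it and nothing in the fingers' way. The fit puts it at (530.5,-98).

Emit:
{"op": "apply_moves", "data": {
  "targets": [0.002, -0.002, -0.03, 0, 0, 0, 1, 0.002, -0.002, -0.06, 0, 0, 0, 1, 0.002, -0.002, -0.09, 0, 0, 0, 1, 0.002, -0.002, -0.116, 0, 0, 0, 1, 0.002, -0.002, -0.116, 0, 0, 0, 1, 0.002, -0.002, -0.116, 0, 0, 0, 1, 0.002, -0.002, -0.116, 0, 0, 0, 0.2, 0.002, -0.002, -0.116, 0, 0, 0, 0],
  "force": 35
}}

```text
time: 3.87
tcp_pos: [532.0, -99.7, 86.4]
tool_rot: [[-0.19, 0.982, 0.004], [0.982, 0.19, -0.001], [-0.002, 0.003, -1.0]]
ft_force: [-0.0, -0.5, 0.3]
gripper_width: 0.747
grasp_force: 0.0
```

Emit:
{"op": "apply_moves", "data": {
  "targets": [0, 0, 0, 0, 0, 0, -0.15, 0, 0, 0, 0, 0, 0, -0.3, 0, 0, 0, 0, 0, 0, -0.5, 0, 0, 0, 0, 0, 0, -0.7, 0, 0, 0, 0, 0, 0, -1, 0, 0, 0, 0, 0, 0, -1, 0, 0, 0, 0, 0, 0, -1, 0, 0, 0, 0, 0, 0, -1]
}}

```text
time: 4.53
tcp_pos: [531.2, -99.6, 85.7]
tool_rot: [[-0.19, 0.982, 0.002], [0.982, 0.19, -0.001], [-0.001, 0.002, -1.0]]
ft_force: [-1.3, 0.4, 5.4]
gripper_width: 0.369
grasp_force: 34.4
```

Emit:
{"op": "apply_moves", "data": {
  "targets": [0, 0, 0.02, 0, 0, 0, -1, 0, 0, 0.06, 0, 0, 0, -1, 0, 0, 0.09, 0, 0, 0, -1, 0, 0.02, 0.12, 0, 0, 0, -1, 0.01, 0.05, 0.12, 0, 0, -0.02, -1, 0.02, 0.09, 0.12, 0, 0, -0.04, -1, 0.03, 0.13, 0.12, 0, 0, -0.06, -1, 0.04, 0.165, 0.12, 0, 0, -0.072, -1]
}}

```text
time: 5.2
tcp_pos: [570.4, 67.8, 204.9]
tool_rot: [[-0.044, 0.999, 0.001], [0.999, 0.044, 0.0], [0.0, 0.001, -1.0]]
ft_force: [0.3, -0.9, -1.3]
gripper_width: 0.361
grasp_force: 35.3
```

Emit:
{"op": "apply_moves", "data": {
  "targets": [0, 0.02, 0, 0, 0, 0, -1, 0, 0.031, 0, 0, 0, 0, -1, 0, 0.031, 0, 0, 0, 0, -1, 0, 0.031, 0, 0, 0, 0, -1, 0, 0.031, -0.02, 0, 0, 0, -1, 0, 0.031, -0.05, 0, 0, 0, -1, 0, 0.031, -0.07, 0, 0, 0, -1, 0, 0.031, -0.08, 0, 0, 0, -1]
}}

```text
time: 5.87
tcp_pos: [568.6, 94.6, 121.5]
tool_rot: [[-0.045, 0.999, -0.005], [0.999, 0.045, -0.001], [-0.0, -0.005, -1.0]]
ft_force: [-0.0, -0.3, -1.9]
gripper_width: 0.369
grasp_force: 35.3
```

```bash
python3 - <<'E'
from look import *
c,r=wrist("w2",["wood_rack","bottle"])
for n,z,g in (("wood_rack",0,[564.7,227,.047]),("bottle",46,[571,98,0])):
    for q in r[n][:2]: print(n,q["conf"],q["location"],q["pixels"].sum(),np.round(fit(n,[(q["pixels"],c)],g,z)[0],3))
k=c["color"][:,:,::-1].copy()
cs,_=cv2.findContours(cv2.resize(render("wood_rack",[564.7,227,.047],0,c),(560,420)),cv2.RETR_EXTERNAL,cv2.CHAIN_APPROX_NONE)
cv2.drawContours(k,cs,-1,(0,255,0),1); cv2.imwrite("pics/w2.png",k)
E
```

```text
t 5.87 [568.6  94.6 121.5] cam [565. 178. 265.]
wood_rack 0.94 [286.9, 105.5] 27991 [5.61781e+02 2.95698e+02 4.50000e-02]
bottle 0.91 [278.9, 271.3] 9363 [5.67953e+02 9.69160e+01 3.70000e-02]
```

View pics/w2.png

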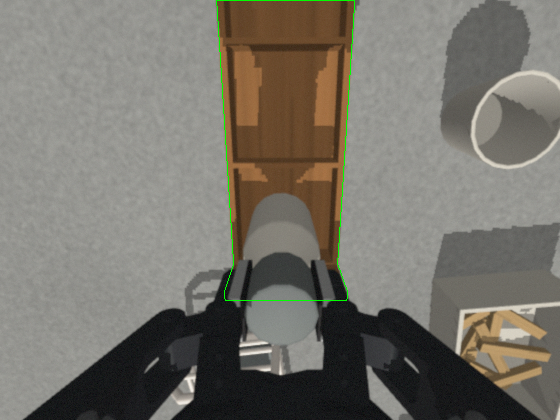

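The wrist view shows the held bottle (283,250) over the first compartment. The rack outline (green) agrees with the rim, so I lower it.

Emit:
{"op": "apply_moves", "data": {
  "targets": [0, 0.001, -0.01, 0, 0, 0, -1, 0, 0.001, -0.02, 0, 0, 0, -1, 0, 0.001, -0.03, 0, 0, 0, -1, 0, 0.001, -0.035, 0, 0, 0, -1, 0, 0.001, -0.037, 0, 0, 0, -1, 0, 0.001, -0.038, 0, 0, 0, -1, 0, 0.001, -0.039, 0, 0, 0, -1, 0, 0.001, -0.039, 0, 0, 0, -1]
}}

```text
time: 6.68
tcp_pos: [570.7, 97.8, 85.4]
tool_rot: [[-0.047, 0.999, 0.0], [0.999, 0.047, -0.0], [-0.0, 0.0, -1.0]]
ft_force: [-0.6, -1.3, -2.1]
gripper_width: 0.367
grasp_force: 35.3
```

Emit:
{"op": "apply_moves", "data": {
  "targets": [0, 0, 0, 0, 0, 0, -1, 0, 0, -0.001, 0, 0, 0, -1, 0, 0, -0.001, 0, 0, 0, -1, 0, 0, -0.002, 0, 0, 0, -1, 0, 0, -0.002, 0, 0, 0, -1, 0, 0, -0.002, 0, 0, 0, -1, 0, 0, -0.002, 0, 0, 0, -1, 0, 0, -0.002, 0, 0, 0, -1]
}}

```text
time: 7.35
tcp_pos: [570.5, 97.7, 83.3]
tool_rot: [[-0.047, 0.999, 0.0], [0.999, 0.047, -0.0], [-0.0, 0.0, -1.0]]
ft_force: [0.8, 0.4, -1.6]
gripper_width: 0.367
grasp_force: 35.3
```

Not in contact yet (force equals the weight); continuing down.

Emit:
{"op": "apply_moves", "data": {
  "targets": [0, 0, -0.001, 0, 0, 0, -1, 0, 0, -0.001, 0, 0, 0, -1, 0, 0, -0.002, 0, 0, 0, -1, 0, 0, -0.002, 0, 0, 0, -1, 0, 0, -0.002, 0, 0, 0, -1, 0, 0, -0.002, 0, 0, 0, -1, 0, 0, -0.002, 0, 0, 0, -1, 0, 0, -0.002, 0, 0, 0, -1]
}}

```text
time: 8.02
tcp_pos: [570.5, 97.7, 81.4]
tool_rot: [[-0.047, 0.999, 0.0], [0.999, 0.047, -0.0], [-0.0, 0.0, -1.0]]
ft_force: [0.1, -0.1, -0.8]
gripper_width: 0.364
grasp_force: 35.3
```

Emit:
{"op": "apply_moves", "data": {
  "targets": [0, 0, -0.001, 0, 0, 0, -1, 0, 0, -0.001, 0, 0, 0, -1, 0, 0, -0.001, 0, 0, 0, -1, 0, 0, -0.002, 0, 0, 0, -1, 0, 0, -0.002, 0, 0, 0, -1, 0, 0, -0.002, 0, 0, 0, -1, 0, 0, -0.002, 0, 0, 0, -1, 0, 0, -0.002, 0, 0, 0, -1]
}}

```text
time: 8.68
tcp_pos: [570.8, 97.8, 80.7]
tool_rot: [[-0.047, 0.999, 0.001], [0.999, 0.047, -0.0], [-0.0, 0.001, -1.0]]
ft_force: [-3.3, 0.6, 9.9]
gripper_width: 0.366
grasp_force: 36.2
```

Contact; release and rise.

Emit:
{"op": "apply_moves", "data": {
  "targets": [0, 0, 0.001, 0, 0, 0, -0.2, 0, 0, 0.001, 0, 0, 0, 0, 0, 0, 0.001, 0, 0, 0, 0.3, 0, 0, 0.001, 0, 0, 0, 0.6, 0, 0, 0.001, 0, 0, 0, 1, 0, 0, 0.001, 0, 0, 0, 1, 0, 0, 0.02, 0, 0, 0, 1, 0, 0, 0.05, 0, 0, 0, 1]
}}

```text
time: 9.35
tcp_pos: [567.8, 97.7, 126.4]
tool_rot: [[-0.047, 0.999, -0.008], [0.999, 0.047, 0.0], [0.001, -0.008, -1.0]]
ft_force: [-0.5, -1.3, -0.1]
gripper_width: 0.999
grasp_force: 0.0
```

Emit:
{"op": "apply_moves", "data": {
  "targets": [0, 0, 0.04, 0, 0, 0, 1, 0, 0, 0.07, 0, 0, 0, 1, 0, -0.04, 0.07, 0, 0, 0, 1, 0, -0.08, 0.07, 0, 0, 0.02, 1, 0, -0.12, 0.07, 0, 0, 0.04, 1, -0.01, -0.16, 0.07, 0, 0, 0.06, 1, -0.02, -0.2, 0.07, 0, 0, 0.072, 1, -0.025, -0.23, 0.07, 0, 0, 0.072, 1]
}}

```text
time: 10.02
tcp_pos: [544.3, -135.1, 199.2]
tool_rot: [[-0.19, 0.982, -0.001], [0.982, 0.19, -0.001], [-0.001, -0.001, -1.0]]
ft_force: [-0.2, 0.7, -0.4]
gripper_width: 0.998
grasp_force: 0.0
```

```bash
python3 - <<'E'
from look import *
c,r=wrist("w3",["pack","jar"])
for n,z,g in (("pack",8,[545,-181,.2]),("jar",8,[559,-267,0])):
    for q in r[n][:2]: print(n,q["conf"],q["location"],q["pixels"].sum(),np.round(fit(n,[(q["pixels"],c)],g,z,0 if n=="jar" else None)[0],3))
p=arm.capture("top"); r=arm.trace("top","bottle")
for q in r[:3]: print(q["conf"],q["location"],np.round(ray(q["location"],p,90)))
cv2.imwrite("pics/t3.png",np.vstack([p["color"][170:320,80:480,::-1],c["color"][::2,::2,::-1][:,:,:].copy() if 0 else cv2.resize(c["color"][:,:,::-1],(400,300))]))
E
```

```text
t 10.02 [ 544.3 -135.1  199.2] cam [528. -53. 343.]
pack 0.76 [271.1, 249.4] 4107 [ 5.45399e+02 -1.83963e+02  1.82000e-01]
jar 0.56 [272.7, 324.1] 3112 [ 561.023 -271.779    0.   ]
jar 0.56 [355.4, 375.3] 437 [ 559. -267.    0.]
0.78 [235.1, 243.5] [569.  96.  90.]
```

View pics/t3.png

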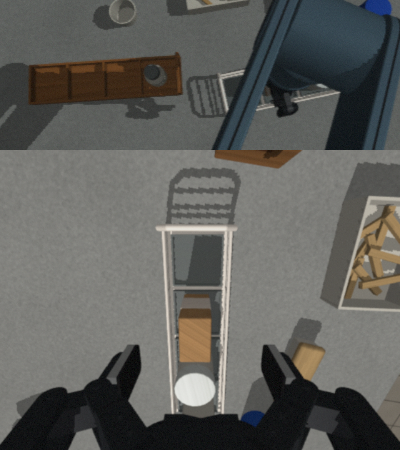

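Top view shows the bottle upright in the first compartment (scene crop 153,72). The wrist view shows the pack next, at (545,-182.5).

Emit:
{"op": "apply_moves", "data": {
  "targets": [0, -0.04, 0, 0, 0, 0, 1, 0, -0.05, -0.02, 0, 0, 0, 1, 0, -0.05, -0.055, 0, 0, 0, 1, 0, -0.05, -0.09, 0, 0, 0, 1, 0, -0.05, -0.125, 0, 0, 0, 1, 0, -0.05, -0.143, 0, 0, 0, 1, 0, -0.05, -0.143, 0, 0, 0, 0.6, 0, -0.05, -0.143, 0, 0, 0, 0.3],
  "force": 40
}}

```text
time: 10.93
tcp_pos: [545.3, -180.4, 55.6]
tool_rot: [[-0.192, 0.981, -0.002], [0.981, 0.192, 0.001], [0.002, -0.002, -1.0]]
ft_force: [-0.7, -0.0, 0.7]
gripper_width: 0.749
grasp_force: 0.0
```

Emit:
{"op": "apply_moves", "data": {
  "targets": [0, 0, 0, 0, 0, 0, 0.1, 0, 0, 0, 0, 0, 0, 0, 0, 0, 0, 0, 0, 0, -0.2, 0, 0, 0, 0, 0, 0, -0.5, 0, 0, 0, 0, 0, 0, -1, 0, 0, 0, 0, 0, 0, -1, 0, 0, 0, 0, 0, 0, -1, 0, 0, 0, 0, 0, 0, -1]
}}

```text
time: 11.6
tcp_pos: [546.8, -182.5, 58.4]
tool_rot: [[-0.19, 0.982, 0.004], [0.982, 0.19, -0.001], [-0.002, 0.003, -1.0]]
ft_force: [-0.5, 2.8, 6.9]
gripper_width: 0.46
grasp_force: 40.5
```

Emit:
{"op": "apply_moves", "data": {
  "targets": [0, 0, 0.02, 0, 0, 0, -1, 0, 0, 0.06, 0, 0, 0, -1, 0, 0, 0.1, 0, 0, 0, -1, 0, 0.02, 0.13, 0, 0, 0, -1, 0, 0.05, 0.145, 0, 0, 0, -1, 0.005, 0.09, 0.145, 0, 0, -0.02, -1, 0.01, 0.13, 0.145, 0, 0, -0.04, -1, 0.015, 0.17, 0.145, 0, 0, -0.072, -1]
}}

```text
time: 12.27
tcp_pos: [560.4, -11.1, 202.4]
tool_rot: [[-0.044, 0.999, 0.002], [0.999, 0.044, -0.0], [-0.0, 0.002, -1.0]]
ft_force: [1.2, 0.6, -3.0]
gripper_width: 0.465
grasp_force: 40.8
```

Emit:
{"op": "apply_moves", "data": {
  "targets": [0.003, 0.04, 0, 0, 0, 0, -1, 0.006, 0.08, 0, 0, 0, 0, -1, 0.006, 0.12, 0, 0, 0, 0, -1, 0.006, 0.16, 0, 0, 0, 0, -1, 0.006, 0.185, 0, 0, 0, 0, -1, 0.006, 0.196, 0, 0, 0, 0, -1, 0.006, 0.196, 0, 0, 0, 0, -1, 0.006, 0.196, 0, 0, 0, 0, -1]
}}

```text
time: 12.93
tcp_pos: [566.2, 183.6, 201.3]
tool_rot: [[-0.048, 0.999, -0.0], [0.999, 0.048, -0.001], [-0.001, -0.0, -1.0]]
ft_force: [-0.2, -0.3, -2.7]
gripper_width: 0.463
grasp_force: 40.8
```

Emit:
{"op": "apply_moves", "data": {
  "targets": [0, 0, -0.03, 0, 0, 0, -1, 0, 0, -0.06, 0, 0, 0, -1, 0, 0, -0.09, 0, 0, 0, -1, 0, 0, -0.12, 0, 0, 0, -1, 0, 0, -0.135, 0, 0, 0, -1, 0, 0, -0.14, 0, 0, 0, -1, 0, 0, -0.142, 0, 0, 0, -1, 0, 0, -0.143, 0, 0, 0, -1]
}}

```text
time: 13.6
tcp_pos: [567.4, 182.6, 59.0]
tool_rot: [[-0.045, 0.999, 0.001], [0.999, 0.045, -0.0], [-0.0, 0.001, -1.0]]
ft_force: [0.5, -0.1, -1.0]
gripper_width: 0.464
grasp_force: 40.7
```

Emit:
{"op": "apply_moves", "data": {
  "targets": [0, 0, -0.001, 0, 0, 0, -1, 0, 0, -0.001, 0, 0, 0, -1, 0, 0, -0.002, 0, 0, 0, -1, 0, 0, -0.002, 0, 0, 0, -1, 0, 0, -0.003, 0, 0, 0, -1, 0, 0, -0.003, 0, 0, 0, -1, 0, 0, -0.003, 0, 0, 0, -1, 0, 0, -0.003, 0, 0, 0, -1]
}}

```text
time: 14.27
tcp_pos: [566.4, 183.8, 55.3]
tool_rot: [[-0.047, 0.999, -0.0], [0.999, 0.047, -0.0], [-0.0, -0.0, -1.0]]
ft_force: [-0.2, 0.7, -3.2]
gripper_width: 0.464
grasp_force: 40.7
```

Emit:
{"op": "apply_moves", "data": {
  "targets": [0, 0, -0.001, 0, 0, 0, -1, 0, 0, -0.001, 0, 0, 0, -1, 0, 0, -0.001, 0, 0, 0, -1, 0, 0, -0.002, 0, 0, 0, -1, 0, 0, -0.002, 0, 0, 0, -1, 0, 0, -0.002, 0, 0, 0, -1, 0, 0, -0.002, 0, 0, 0, -1, 0, 0, -0.002, 0, 0, 0, -1]
}}

```text
time: 14.93
tcp_pos: [566.6, 183.8, 53.6]
tool_rot: [[-0.047, 0.999, 0.0], [0.999, 0.047, 0.0], [0.0, 0.0, -1.0]]
ft_force: [-1.3, 0.9, 0.8]
gripper_width: 0.466
grasp_force: 41.1
```

Emit:
{"op": "apply_moves", "data": {
  "targets": [0, 0, -0.001, 0, 0, 0, -0.7, 0, 0, -0.001, 0, 0, 0, 0.1, 0, 0, -0.001, 0, 0, 0, 0.3, 0, 0, -0.001, 0, 0, 0, 0.6, 0, 0, 0, 0, 0, 0, 1, 0, 0, 0, 0, 0, 0, 1, 0, 0, 0.02, 0, 0, 0, 1, 0, 0, 0.05, 0, 0, 0, 1]
}}

```text
time: 15.6
tcp_pos: [563.9, 183.3, 100.6]
tool_rot: [[-0.047, 0.999, -0.007], [0.999, 0.047, -0.001], [-0.001, -0.007, -1.0]]
ft_force: [-0.4, 0.0, 0.5]
gripper_width: 1.0
grasp_force: 0.0
```

Emit:
{"op": "apply_moves", "data": {
  "targets": [0, 0, 0.04, 0, 0, 0, 1, 0, 0, 0.08, 0, 0, 0, 1, 0, -0.03, 0.1, 0, 0, 0, 1, 0, -0.07, 0.1, 0, 0, 0, 1, 0, -0.11, 0.1, 0, 0, 0.02, 1, 0, -0.15, 0.1, 0, 0, 0.04, 1, 0, -0.19, 0.1, 0, 0, 0.06, 1, 0, -0.23, 0.1, 0, 0, 0.072, 1]
}}

```text
time: 16.27
tcp_pos: [566.2, -48.0, 203.5]
tool_rot: [[-0.192, 0.981, 0.0], [0.981, 0.192, -0.0], [-0.0, 0.0, -1.0]]
ft_force: [0.9, -0.3, -0.0]
gripper_width: 0.999
grasp_force: 0.0
```

Emit:
{"op": "apply_moves", "data": {
  "targets": [0, -0.04, 0, 0, 0, 0, 1, 0, -0.08, 0, 0, 0, 0, 1, 0, -0.12, 0, 0, 0, 0, 1, -0.006, -0.16, 0, 0, 0, 0, 1, -0.006, -0.175, 0, 0, 0, 0, 1, -0.006, -0.18, 0, 0, 0, 0, 1, -0.006, -0.18, 0, 0, 0, 0, 1, -0.006, -0.18, 0, 0, 0, 0, 1]
}}

```text
time: 16.93
tcp_pos: [560.5, -225.0, 203.1]
tool_rot: [[-0.19, 0.982, -0.0], [0.982, 0.19, 0.001], [0.001, -0.0, -1.0]]
ft_force: [0.5, 0.6, -0.1]
gripper_width: 1.002
grasp_force: 0.0
```

```bash
python3 - <<'E'
from look import *
c,r=wrist("w4",["jar","canister"])
for n,z,g in (("jar",9,[559,-267,0]),("canister",9,[578,-353,.13])):
    for q in r[n][:2]: print(n,q["conf"],q["location"],q["pixels"].sum(),np.round(fit(n,[(q["pixels"],c)],g,z,0 if n=="jar" else None)[0],3))
p=arm.capture("top"); r=arm.trace("top","pack")
for q in r[:3]: print(q["conf"],q["location"],np.round(ray(q["location"],p,100)))
cv2.imwrite("pics/t4.png",np.vstack([p["color"][170:320,80:480,::-1],cv2.resize(c["color"][:,:,::-1],(400,300))]))
E
```

```text
t 16.93 [ 560.5 -225.   203.1] cam [ 544. -143.  347.]
jar 0.61 [273.4, 243.9] 3956 [ 560.688 -269.565    0.   ]
jar 0.6 [361.3, 346.0] 2073 [ 559. -267.    0.]
canister 0.73 [279.3, 316.9] 3561 [ 5.79460e+02 -3.56039e+02  8.50000e-02]
0.58 [195.1, 244.2] [568. 182. 100.]
```

View pics/t4.png

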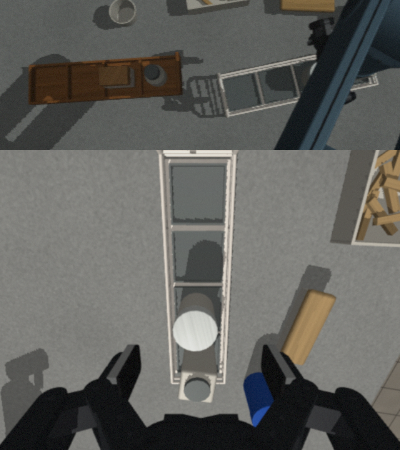

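The white jar with aluminium lid is at wrist-crop (195,331), clearly in the rack; the blue can (258,395) is outside it. The pack stands upright in the second compartment.

Emit:
{"op": "apply_moves", "data": {
  "targets": [0, -0.035, 0, 0, 0, 0, 1, 0, -0.042, -0.02, 0, 0, 0, 1, 0, -0.042, -0.055, 0, 0, 0, 1, 0, -0.042, -0.09, 0, 0, 0, 1, 0, -0.042, -0.125, 0, 0, 0, 1, 0, -0.042, -0.146, 0, 0, 0, 1, 0, -0.042, -0.146, 0, 0, 0, 1, 0, -0.042, -0.146, 0, 0, 0, 0.7],
  "force": 40
}}

```text
time: 17.85
tcp_pos: [560.1, -267.2, 56.6]
tool_rot: [[-0.191, 0.982, -0.002], [0.982, 0.191, 0.002], [0.002, -0.002, -1.0]]
ft_force: [0.6, -0.1, 0.4]
gripper_width: 0.887
grasp_force: 0.0
```

Emit:
{"op": "apply_moves", "data": {
  "targets": [0, 0, 0, 0, 0, 0, 0.5, 0, 0, 0, 0, 0, 0, 0.4, 0, 0, 0, 0, 0, 0, 0.2, 0, 0, 0, 0, 0, 0, -0.2, 0, 0, 0, 0, 0, 0, -1, 0, 0, 0, 0, 0, 0, -1, 0, 0, 0, 0, 0, 0, -1, 0, 0, 0, 0, 0, 0, -1]
}}

```text
time: 18.52
tcp_pos: [561.8, -269.1, 59.9]
tool_rot: [[-0.19, 0.982, 0.004], [0.982, 0.19, -0.002], [-0.003, 0.003, -1.0]]
ft_force: [-0.1, -0.3, 6.8]
gripper_width: 0.693
grasp_force: 43.0
```

Emit:
{"op": "apply_moves", "data": {
  "targets": [0, 0, 0.01, 0, 0, 0, -1, 0, 0, 0.02, 0, 0, 0, -1, 0, 0, 0.05, 0, 0, 0, -1, 0, 0, 0.08, 0, 0, 0, -1, 0, 0, 0.11, 0, 0, 0, -1, 0, 0, 0.14, 0, 0, 0, -1, 0, 0, 0.145, 0, 0, 0, -1, 0, 0, 0.145, 0, 0, 0, -1]
}}

```text
time: 19.18
tcp_pos: [561.8, -269.2, 205.8]
tool_rot: [[-0.19, 0.982, 0.005], [0.982, 0.19, -0.004], [-0.005, 0.005, -1.0]]
ft_force: [-0.9, -0.0, -4.1]
gripper_width: 0.688
grasp_force: 44.7
```

Emit:
{"op": "apply_moves", "data": {
  "targets": [0, 0.035, 0, 0, 0, 0, -1, 0, 0.075, 0, 0, 0, -0.01, -1, 0, 0.115, 0, 0, 0, -0.02, -1, 0, 0.155, 0, 0, 0, -0.03, -1, 0, 0.195, 0, 0, 0, -0.04, -1, 0, 0.235, 0, 0, 0, -0.05, -1, 0, 0.275, 0, 0, 0, -0.06, -1, 0, 0.315, 0, 0, 0, -0.072, -1]
}}

```text
time: 19.85
tcp_pos: [558.7, 48.7, 200.0]
tool_rot: [[-0.046, 0.999, -0.004], [0.999, 0.046, 0.0], [0.001, -0.004, -1.0]]
ft_force: [0.0, -0.0, -3.4]
gripper_width: 0.689
grasp_force: 44.5
```

Emit:
{"op": "apply_moves", "data": {
  "targets": [0.001, 0.04, 0, 0, 0, 0, -1, 0.001, 0.08, 0, 0, 0, 0, -1, 0.001, 0.12, 0, 0, 0, 0, -1, 0.001, 0.16, 0, 0, 0, 0, -1, 0.001, 0.195, 0, 0, 0, 0, -1, 0.001, 0.215, 0, 0, 0, 0, -1, 0.001, 0.223, 0, 0, 0, 0, -1, 0.001, 0.223, 0, 0, 0, 0, -1]
}}

```text
time: 20.52
tcp_pos: [559.9, 271.4, 199.9]
tool_rot: [[-0.05, 0.999, -0.004], [0.999, 0.05, -0.001], [-0.0, -0.004, -1.0]]
ft_force: [0.6, -1.2, -3.5]
gripper_width: 0.69
grasp_force: 44.6
```

Emit:
{"op": "apply_moves", "data": {
  "targets": [0, 0, -0.03, 0, 0, 0, -1, 0, 0, -0.06, 0, 0, 0, -1, 0, 0, -0.09, 0, 0, 0, -1, 0, 0, -0.12, 0, 0, 0, -1, 0, 0, -0.135, 0, 0, 0, -1, 0, 0, -0.14, 0, 0, 0, -1, 0, 0, -0.142, 0, 0, 0, -1, 0, 0, -0.143, 0, 0, 0, -1]
}}

```text
time: 21.18
tcp_pos: [562.0, 268.7, 59.5]
tool_rot: [[-0.046, 0.999, 0.0], [0.999, 0.046, -0.0], [-0.0, 0.0, -1.0]]
ft_force: [0.6, -0.3, -2.8]
gripper_width: 0.69
grasp_force: 44.5
```

Emit:
{"op": "apply_moves", "data": {
  "targets": [0, 0, -0.001, 0, 0, 0, -1, 0, 0, -0.001, 0, 0, 0, -1, 0, 0, -0.002, 0, 0, 0, -1, 0, 0, -0.002, 0, 0, 0, -1, 0, 0, -0.003, 0, 0, 0, -1, 0, 0, -0.003, 0, 0, 0, -1, 0, 0, -0.003, 0, 0, 0, -1, 0, 0, -0.003, 0, 0, 0, -1]
}}

```text
time: 21.85
tcp_pos: [561.4, 269.8, 56.3]
tool_rot: [[-0.047, 0.999, 0.0], [0.999, 0.047, -0.0], [-0.0, 0.0, -1.0]]
ft_force: [-1.2, 0.9, -2.6]
gripper_width: 0.689
grasp_force: 44.5
```

Emit:
{"op": "apply_moves", "data": {
  "targets": [0, 0, -0.001, 0, 0, 0, -1, 0, 0, -0.001, 0, 0, 0, -1, 0, 0, -0.001, 0, 0, 0, -1, 0, 0, -0.0015, 0, 0, 0, -1, 0, 0, -0.0015, 0, 0, 0, -1, 0, 0, -0.0015, 0, 0, 0, -1, 0, 0, -0.0015, 0, 0, 0, -1, 0, 0, -0.0015, 0, 0, 0, -1]
}}

```text
time: 22.52
tcp_pos: [561.5, 269.8, 55.1]
tool_rot: [[-0.047, 0.999, 0.0], [0.999, 0.047, 0.0], [0.0, 0.0, -1.0]]
ft_force: [-2.0, -0.1, 1.2]
gripper_width: 0.69
grasp_force: 44.8
```

Emit:
{"op": "apply_moves", "data": {
  "targets": [0, 0, -0.001, 0, 0, 0, -0.5, 0, 0, -0.001, 0, 0, 0, 0.5, 0, 0, -0.001, 0, 0, 0, 0.7, 0, 0, -0.001, 0, 0, 0, 1, 0, 0, 0, 0, 0, 0, 1, 0, 0, 0, 0, 0, 0, 1, 0, 0, 0.02, 0, 0, 0, 1, 0, 0, 0.05, 0, 0, 0, 1]
}}

```text
time: 23.18
tcp_pos: [559.0, 268.9, 101.9]
tool_rot: [[-0.047, 0.999, -0.007], [0.999, 0.047, -0.002], [-0.002, -0.007, -1.0]]
ft_force: [0.4, 0.7, 0.6]
gripper_width: 1.002
grasp_force: 0.0
```

Emit:
{"op": "apply_moves", "data": {
  "targets": [0, 0, 0.04, 0, 0, 0, 1, 0, 0, 0.08, 0, 0, 0, 1, 0, -0.03, 0.1, 0, 0, 0, 1, 0, -0.07, 0.1, 0, 0, 0, 1, 0, -0.11, 0.1, 0, 0, 0.02, 1, 0, -0.15, 0.1, 0, 0, 0.03, 1, 0, -0.19, 0.1, 0, 0, 0.03, 1, 0, -0.23, 0.1, 0, 0, 0.03, 1]
}}

```text
time: 23.85
tcp_pos: [561.2, 38.0, 205.0]
tool_rot: [[-0.107, 0.994, 0.001], [0.994, 0.107, -0.0], [-0.0, 0.001, -1.0]]
ft_force: [0.9, -0.3, 0.4]
gripper_width: 1.0
grasp_force: 0.0
```

Emit:
{"op": "apply_moves", "data": {
  "targets": [0, -0.04, 0, 0, 0, 0, 1, 0, -0.08, 0, 0, 0, 0, 1, 0, -0.12, 0, 0, 0, 0, 1, 0, -0.16, 0, 0, 0, 0, 1, 0.005, -0.2, 0, 0, 0, 0, 1, 0.01, -0.24, 0, 0, 0, 0, 1, 0.015, -0.28, 0, 0, 0, 0, 1, 0.017, -0.32, 0, 0, 0, 0, 1]
}}

```text
time: 24.52
tcp_pos: [578.6, -282.4, 204.8]
tool_rot: [[-0.107, 0.994, 0.001], [0.994, 0.107, -0.0], [-0.0, 0.001, -1.0]]
ft_force: [0.3, 0.1, 0.2]
gripper_width: 0.998
grasp_force: 0.0
```

Emit:
{"op": "apply_moves", "data": {
  "targets": [0, -0.02, 0, 0, 0, 0, 1, 0, -0.03, 0, 0, 0, 0, 1, 0, -0.03, 0, 0, 0, 0, 1, 0, -0.03, 0, 0, 0, 0, 1, 0, -0.03, 0, 0, 0, 0, 1, 0, -0.03, 0, 0, 0, 0, 1, 0, -0.03, 0, 0, 0, 0, 1, 0, -0.03, 0, 0, 0, 0, 1]
}}

```text
time: 25.18
tcp_pos: [578.8, -309.0, 205.2]
tool_rot: [[-0.109, 0.994, 0.0], [0.994, 0.109, -0.0], [-0.0, 0.0, -1.0]]
ft_force: [-0.3, -0.3, -0.1]
gripper_width: 1.004
grasp_force: 0.0
```

```bash
python3 - <<'E'
from look import *
c,r=wrist("w5",["canister"])
for q in r["canister"][:2]:
    p,_=fit("canister",[(q["pixels"],c)],[579,-353,.11],9); print(q["conf"],q["location"],q["pixels"].sum(),np.round(p,3))
k=c["color"][:,:,::-1].copy()
cs,_=cv2.findContours(cv2.resize(render("canister",p,9,c),(560,420)),cv2.RETR_EXTERNAL,cv2.CHAIN_APPROX_NONE)
cv2.drawContours(k,cs,-1,(0,255,0),1)
p=arm.capture("top"); r=arm.trace("top","jar")
for q in r[:3]: print(q["conf"],q["location"],np.round(ray(q["location"],p,90)))
cv2.imwrite("pics/t5.png",np.vstack([cv2.resize(p["color"][170:320,80:480,::-1],(560,210)),k[60:]]))
E
```

```text
t 25.18 [ 578.8 -309.   205.2] cam [ 569. -226.  349.]
0.74 [279.6, 243.4] 4008 [ 5.79633e+02 -3.55703e+02  4.80000e-02]
0.76 [452.4, 173.9] [ 715. -390.   90.]
0.7 [157.8, 248.9] [560. 266.  90.]
```

View pics/t5.png

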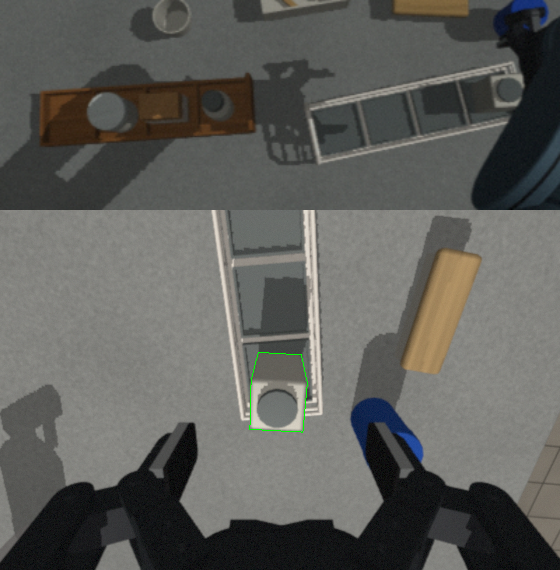

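Top crop: jar (112,110), pack (160,105) and bottle (215,103) stand in order. The canister is at wrist-crop (277,405), yaw about 0.06, and the blue can is clear of the fingers.

Emit:
{"op": "apply_moves", "data": {
  "targets": [0.001, -0.035, 0, 0, 0, -0.02, 1, 0.001, -0.044, -0.02, 0, 0, -0.02, 1, 0.001, -0.044, -0.06, 0, 0, -0.02, 1, 0.001, -0.044, -0.1, 0, 0, -0.02, 1, 0.001, -0.044, -0.135, 0, 0, -0.02, 1, 0.001, -0.044, -0.157, 0, 0, -0.02, 1, 0.001, -0.044, -0.157, 0, 0, -0.02, 1, 0.001, -0.044, -0.157, 0, 0, -0.02, 0.7],
  "force": 40
}}

```text
time: 26.05
tcp_pos: [578.8, -353.7, 46.7]
tool_rot: [[-0.067, 0.998, -0.002], [0.998, 0.067, 0.002], [0.002, -0.002, -1.0]]
ft_force: [0.6, -0.4, 0.4]
gripper_width: 0.885
grasp_force: 0.0
```

Emit:
{"op": "apply_moves", "data": {
  "targets": [0, 0, 0, 0, 0, 0, 0.5, 0, 0, 0, 0, 0, 0, 0.35, 0, 0, 0, 0, 0, 0, 0.2, 0, 0, 0, 0, 0, 0, 0, 0, 0, 0, 0, 0, 0, -1, 0, 0, 0, 0, 0, 0, -1, 0, 0, 0, 0, 0, 0, -1, 0, 0, 0, 0, 0, 0, -1]
}}

```text
time: 26.72
tcp_pos: [580.9, -355.5, 50.8]
tool_rot: [[-0.067, 0.998, 0.004], [0.998, 0.067, -0.003], [-0.004, 0.004, -1.0]]
ft_force: [-0.3, 0.9, 6.6]
gripper_width: 0.6
grasp_force: 42.3
```

Emit:
{"op": "apply_moves", "data": {
  "targets": [0, 0, 0.01, 0, 0, 0, -1, 0, 0, 0.02, 0, 0, 0, -1, 0, 0, 0.05, 0, 0, 0, -1, 0, 0, 0.08, 0, 0, 0, -1, 0, 0, 0.11, 0, 0, 0, -1, 0, 0, 0.14, 0, 0, 0, -1, 0, 0, 0.155, 0, 0, 0, -1, 0, 0, 0.155, 0, 0, 0, -1]
}}

```text
time: 27.38
tcp_pos: [581.4, -355.7, 209.3]
tool_rot: [[-0.067, 0.998, 0.008], [0.998, 0.067, -0.006], [-0.007, 0.007, -1.0]]
ft_force: [0.4, 0.4, -0.9]
gripper_width: 0.606
grasp_force: 42.4
```

Emit:
{"op": "apply_moves", "data": {
  "targets": [0, 0.035, 0, 0, 0, 0, -1, 0, 0.075, 0, 0, 0, 0, -1, 0, 0.115, 0, 0, 0, 0, -1, 0, 0.155, 0, 0, 0, 0, -1, -0.002, 0.195, 0, 0, 0, 0, -1, -0.004, 0.235, 0, 0, 0, 0, -1, -0.006, 0.275, 0, 0, 0, 0, -1, -0.008, 0.315, 0, 0, 0, -0.01, -1]
}}

```text
time: 28.05
tcp_pos: [570.1, -37.2, 201.7]
tool_rot: [[-0.047, 0.999, -0.002], [0.999, 0.047, 0.001], [0.001, -0.002, -1.0]]
ft_force: [0.4, 0.4, -1.9]
gripper_width: 0.605
grasp_force: 42.5
```

Emit:
{"op": "apply_moves", "data": {
  "targets": [-0.002, 0.04, 0, 0, 0, 0, -1, -0.004, 0.08, 0, 0, 0, 0, -1, -0.006, 0.12, 0, 0, 0, 0, -1, -0.008, 0.16, 0, 0, 0, 0, -1, -0.01, 0.2, 0, 0, 0, 0, -1, -0.012, 0.24, 0, 0, 0, 0, -1, -0.013, 0.28, 0, 0, 0, 0, -1, -0.013, 0.32, 0, 0, 0, 0, -1]
}}

```text
time: 28.72
tcp_pos: [557.0, 282.5, 201.7]
tool_rot: [[-0.047, 0.999, -0.002], [0.999, 0.047, -0.001], [-0.001, -0.002, -1.0]]
ft_force: [1.1, -0.1, -2.3]
gripper_width: 0.601
grasp_force: 42.5
```

Emit:
{"op": "apply_moves", "data": {
  "targets": [0, 0.04, 0, 0, 0, 0, -1, 0, 0.065, 0, 0, 0, 0, -1, 0, 0.075, 0, 0, 0, 0, -1, 0, 0.075, 0, 0, 0, 0, -1, 0, 0.075, 0, 0, 0, 0, -1, 0, 0.075, -0.02, 0, 0, 0, -1, 0, 0.075, -0.05, 0, 0, 0, -1, 0, 0.075, -0.08, 0, 0, 0, -1]
}}

```text
time: 29.38
tcp_pos: [559.7, 353.5, 123.3]
tool_rot: [[-0.045, 0.999, 0.003], [0.999, 0.045, 0.0], [0.0, 0.003, -1.0]]
ft_force: [0.1, 0.3, -2.6]
gripper_width: 0.605
grasp_force: 42.5
```

Emit:
{"op": "apply_moves", "data": {
  "targets": [0, 0, -0.02, 0, 0, 0, -1, 0, 0, -0.04, 0, 0, 0, -1, 0, 0, -0.055, 0, 0, 0, -1, 0, 0, -0.065, 0, 0, 0, -1, 0, 0, -0.07, 0, 0, 0, -1, 0, 0, -0.073, 0, 0, 0, -1, 0, 0, -0.074, 0, 0, 0, -1, 0, 0, -0.074, 0, 0, 0, -1]
}}

```text
time: 30.05
tcp_pos: [559.1, 355.5, 49.6]
tool_rot: [[-0.047, 0.999, 0.001], [0.999, 0.047, 0.0], [0.0, 0.001, -1.0]]
ft_force: [-0.7, 0.1, -2.5]
gripper_width: 0.605
grasp_force: 42.5
```

Emit:
{"op": "apply_moves", "data": {
  "targets": [0, 0, -0.001, 0, 0, 0, -1, 0, 0, -0.001, 0, 0, 0, -1, 0, 0, -0.002, 0, 0, 0, -1, 0, 0, -0.002, 0, 0, 0, -1, 0, 0, -0.0025, 0, 0, 0, -1, 0, 0, -0.0025, 0, 0, 0, -1, 0, 0, -0.0025, 0, 0, 0, -1, 0, 0, -0.0025, 0, 0, 0, -1]
}}

```text
time: 30.72
tcp_pos: [558.5, 355.7, 46.3]
tool_rot: [[-0.047, 0.999, -0.0], [0.999, 0.047, -0.0], [-0.0, -0.0, -1.0]]
ft_force: [-0.2, -0.9, -1.3]
gripper_width: 0.607
grasp_force: 42.5
```

Emit:
{"op": "apply_moves", "data": {
  "targets": [0, 0, -0.0005, 0, 0, 0, -1, 0, 0, -0.0005, 0, 0, 0, -1, 0, 0, -0.001, 0, 0, 0, -1, 0, 0, -0.001, 0, 0, 0, -1, 0, 0, -0.001, 0, 0, 0, -1, 0, 0, -0.001, 0, 0, 0, -1, 0, 0, -0.001, 0, 0, 0, -1, 0, 0, -0.001, 0, 0, 0, -1]
}}

```text
time: 31.38
tcp_pos: [558.5, 355.8, 45.8]
tool_rot: [[-0.047, 0.999, 0.0], [0.999, 0.047, 0.0], [0.0, 0.0, -1.0]]
ft_force: [-2.1, 0.2, 5.6]
gripper_width: 0.604
grasp_force: 43.0
```

Contact; release, rise and back off, then check.

Emit:
{"op": "apply_moves", "data": {
  "targets": [0, 0, 0, 0, 0, 0, -0.3, 0, 0, 0, 0, 0, 0, 0.4, 0, 0, 0, 0, 0, 0, 0.7, 0, 0, 0, 0, 0, 0, 1, 0, 0, 0, 0, 0, 0, 1, 0, 0, 0, 0, 0, 0, 1, 0, 0, 0.02, 0, 0, 0, 1, 0, 0, 0.05, 0, 0, 0, 1]
}}

```text
time: 32.05
tcp_pos: [556.0, 354.5, 91.9]
tool_rot: [[-0.047, 0.999, -0.007], [0.999, 0.047, -0.003], [-0.003, -0.008, -1.0]]
ft_force: [0.3, 0.4, -0.9]
gripper_width: 0.998
grasp_force: 0.0
```

Emit:
{"op": "apply_moves", "data": {
  "targets": [0, 0, 0.04, 0, 0, 0, 1, 0, 0, 0.08, 0, 0, 0, 1, 0, 0, 0.12, 0, 0, 0, 1, -0.03, 0, 0.14, 0, 0, 0, 1, -0.07, 0, 0.14, 0, 0, 0, 1, -0.11, 0, 0.14, 0, 0, 0, 1, -0.15, 0, 0.14, 0, 0, 0, 1, -0.18, 0, 0.14, 0, 0, 0, 1]
}}

```text
time: 32.72
tcp_pos: [375.4, 355.3, 235.4]
tool_rot: [[-0.047, 0.999, -0.001], [0.999, 0.047, 0.0], [0.0, -0.001, -1.0]]
ft_force: [-1.1, 0.4, -0.5]
gripper_width: 0.999
grasp_force: 0.0
```

```bash
python3 - <<'E'
from look import *
p=arm.capture("top");s=arm.capture("scene")
k=np.clip(cv2.resize(p["color"][120:320,90:490,::-1],(800,400)).astype(int)*1.6,0,255).astype(np.uint8)
cv2.imwrite("pics/end.png",np.vstack([k[:,:],cv2.resize(s["color"][150:250,200:600,::-1],(800,220))[:200]]))
E
```

```text
(no output)
```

View pics/end.png

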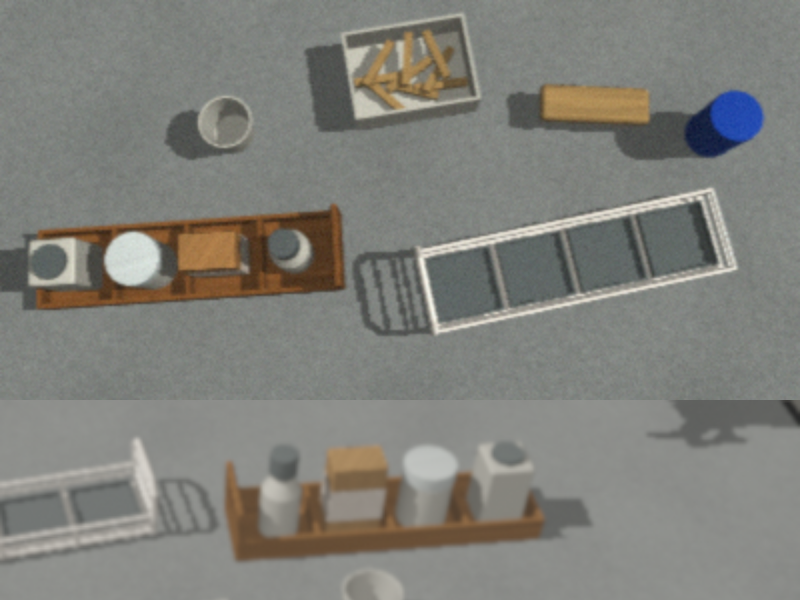

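All four stand upright, in order bottle (290,250), pack (210,252), jar (135,260), canister (58,265) from the high board. The bystanders are undisturbed.

```bash
python3 -c "
from station import arm
print(arm.close_job())"
```

```text
the job is handed in; nothing more can be done
None
```

The job is handed in: bottle, pack, jar and canister stand upright in the wooden rack in that order from the high end board, done in about 33 s with the brush, dosing cup, peg basket and blue can untouched.

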